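Hang the last bracket on the finishing tree

TASK

Turn the finishing tree until its one empty branch points the same way as the steel pointer on its base (the side towards the robot). Then pick up the tall U-bracket standing on the bench, the same kind as the three already on the tree, hang it astride that empty branch and let go, leaving it hanging still with the branch still over the pointer.

Things in the scene. Friction and masses are not known exactly. Their poses are not given: they have to be found in the camera images.
- tree: The finishing tree's fixed base: dark wood disc, 150 mm across, 26 mm high; origin at its underside's centre, on the turning axis. A flat steel pointer (12 mm wide) lies at its rim along the base's -x axis, 75 to 110 mm from the axis. Above it a column (24 mm thick, brass cap 152 mm above the bench) turns with four level branches at right angles.
- tree_turn (a joint): Turning of column and branches about the vertical axis, rad, positive anticlockwise seen from above; 0 = the empty branch points along the pointer. Range -3.1 to 3.1. Light friction (about 1 N at a branch's tip); it stays where it is left. The other three branches carry U-brackets fixed to them.
- branch (a point): Point on top of the empty branch (level steel rod 10 mm thick), 65 mm from the tree's axis, 130 mm above the bench: the middle of the place to hang the bracket. Its -x axis points outwards along the branch, z up. 60 mm further out the rod turns upright (10 mm thick, a handle for turning) and ends in a ball 16 mm across, its centre 35 mm above this point, 125 mm from the axis.
- bracket: Loose tall U-bracket of steel strap 6 mm thick, 70 mm high, 0.16 kg, standing on its legs, crown up. 42 mm wide over the parallel legs (its y axis), 24 mm along x. The opening, 30 mm wide, runs along x and reaches up to 64 mm above the feet. Origin midway between the feet, at their underside. Not wanted: a similar U-bracket only 42 mm high, and an angle bracket.
Mind the look-alikes: they are no part of the job. Leave any green or yellow look-alike of the bracket alone.

How it is judged:
On the way, in this order (a step that is already met when the one before it is completed fails the run):
1. the empty branch is turned over the pointer (within about 15 degrees) (value of joint tree_turn between -0.26 and 0.26 rad), for 0.2 s.
2. the tall bracket hangs astride the empty branch (x of bracket in the frame of branch between -0.045 and 0.045 m and y of bracket in the frame of branch between -0.025 and 0.025 m and z of bracket in the frame of branch between -0.07 and -0.054 m and angle between bracket's own z axis and vertical below 0.35 rad), for 0.2 s.
At the end, for the whole second after the job is handed in: The tall U-bracket hangs at rest, crown up (within 20 degrees), astride the empty branch between the column and the upturned tip, resting on it, and that branch points along the pointer within 15 degrees (all of step 1 and all of step 2 and linear speed of bracket below 0.05 m/s); the robot touches nothing.
It also fails if it takes over 64 s, if anything falls off the work surface, if the arm or the gripper's body presses on something with over 40 N, if the wrist force passes 120 N, or if a joint passes its speed limit or range.

ROBOT

A 7-joint arm with a two-finger parallel gripper is mounted at the origin on the work surface. World frame = base frame: x ahead of the robot, y to its left, z up, the work surface at z = 0. Lengths are in m, angles in rad, forces in N, time in s.
With the tool pointing down it reaches from about 0.425 to 1.025 m from the base axis. Payload 3.6 kg.
Tool frame: the origin (TCP) lies midway between the tips of the shut fingers; the grasp point (between the pads) lies 19 mm behind it; z points along the fingers, y is the line along which they close (so a half turn about z gives the same grasp; the last joint's range is limited). The gripper opens to 85 mm and grips with 20 to 120 N. Pads are 22 mm wide; open, the fingers measure 114 mm over their backs; the gripper's body (76 mm by 85 mm) begins 54 mm behind the grasp point. The pads swing forward as they close: fully open they stand 13 mm farther back than shut.
Start: joints at [1.083, 0.591, 0.048, 1.609, -0.033, 0.943, -0.034], TCP at [0.278, -0.67, 0.231] pointing down, gripper open.
Joint ranges: [-2.69, 2.69], [-0.47, 2.24], [-1.27, 1.36], [0.19, 2.51], [-1.53, 4.68], [0.08, 2.07], [-3.09, 3.09]. Speed limits (rad/s): [2.57, 2.57, 3.14, 3.14, 3.14, 3.14, 3.14].

INTERFACE

Orientations are given as a unit quaternion [x, y, z, w].
In Python, from bench import telemetry, viewer, bot gives the robot as it stands. The module is installed in compiled form; this text tells all that it offers.
- The arm moves only by the shell command python3 -m pendant 'ROWS' [OPENING]. ROWS is JSON, a list that holds one entry, the list of rows, each a list of 4 numbers: the shift along the tool's x, y, z normalised to -1 to 1, where 1 is 400 mm, then the turn about the tool's z normalised to -1 to 1, where 1 is pi rad. In form: [[[x, y, z, yaw], ...]]. A call has 1 to 8 rows; each row is the pose to reach, as a shift and turn from the pose commanded when the call began, along the tool's axes at that moment, turning the shorter way round; what a row does not reach only later rows make up. A row lasts 1/8 s, in which the tool goes at most 62.5 mm and 10.7 degrees, less where a joint would pass 70% of its speed; a pose out of reach is approached as far as the arm can. A call with a number of a shift or a turn outside -1 to 1 is refused whole. A call with a gripper value outside its range is refused whole. OPENING is the opening, from 0 (shut) to 1 (fully open), set as the call begins (- or left out, the last holds). The fingers move at their own pace and stop on an object; the grip force is fixed at half the most. Time passes only in rows, so rows that repeat a pose let the fingers close. It gives the time, the measured TCP pose, the force, the opening and the grip force at its end, in the units of the state.
- telemetry.get_obs(): the state, without advancing time (a new reading comes with each control period).
- viewer.grab_frame(name): name is "side" or "top" or "wrist"; returns (picture, depth): 384x512x3 uint8, red, green, blue; 384x512 float32, m along the optical axis (not along the pixel's ray), 0 where there is no reading.
- viewer.camera_info(name): a dict with "fx", "fy", "cx", "cy" (pixels), "world_to_cam" (4x4, takes a point from world to camera coordinates); the wrist camera has in their place "T_tool_cam" (4x4, takes a point from camera to tool coordinates, whose origin is the TCP and whose axes are the flange's). Camera axes: x right, y down, z forward; pixel columns grow to the right and rows downward; lengths in m; the calibration is good to about 2 mm. A picture is of the moment at which its call begins: read the wrist's pose just before it. camera_info takes no time and is no camera call.
- bot.sign_off(): hands the job in; it is judged then, once.
The state is a dict: "time_s": time; "joint_pos": joint angles; "dq": joint speeds; "effort": joint torques, N m; "ee_pos": TCP position; "tool_rot": TCP orientation; "contact_force": force on the tool from outside, world axes, zero at the start; "moment": the same for the moment, N m; "width": finger opening in m; "finger_force": force on a finger pad.
Only numpy, scipy, OpenCV 4.12 (cv2) and the standard library are available. Lean on these libraries where they do the work, as an engineer would, in place of code of your own. Each camera call takes 0.05 s, during which the arm holds its last target. There are 200 camera calls.

## Working session

There is one attempt and no reset: what is moved stays moved. The work goes in short steps, Python scripts to look and compute and a shell command to move; the robot and the scene stay as the last step left them, time stands still between calls to the robot, and variables do not carry over. Pictures are saved under pics/ and viewed, at most 10 in all, crops included, and the job is handed in when it is done.

```bash
mkdir -p pics; cat > h.py <<'E'
import numpy as np, cv2
from bench import telemetry, viewer, bot
from scipy.spatial.transform import Rotation as R
def grab(name,fn):
    o=telemetry.get_obs(); p,d=viewer.grab_frame(name); ci=viewer.camera_info(name)
    if name=='wrist':
        T=np.eye(4);T[:3,:3]=R.from_quat(o['tool_rot']).as_matrix();T[:3,3]=o['ee_pos']
        M=T@np.array(ci['T_tool_cam'])
    else: M=np.linalg.inv(np.array(ci['world_to_cam']))
    np.savez('pics/'+fn+'.npz',p=p,d=d,M=M,k=[ci['fx'],ci['fy'],ci['cx'],ci['cy']])
    cv2.imwrite('pics/'+fn+'.png',p[:,:,::-1])
def pt(fn,u,v,z=None):
    f=np.load('pics/'+fn+'.npz');fx,fy,cx,cy=f['k'];M=f['M']
    r=np.array([(u-cx)/fx,(v-cy)/fy,1])
    if z is None: s=f['d'][int(v),int(u)]
    else: s=(z-M[2,3])/(M[:3,:3]@r)[2]
    return np.round(M[:3,:3]@r*s+M[:3,3],4)
def cloud(fn):
    f=np.load('pics/'+fn+'.npz');fx,fy,cx,cy=f['k'];M=f['M'];d=f['d']
    v,u=np.indices(d.shape);P=np.stack([(u-cx)/fx*d,(v-cy)/fy*d,d],-1)
    return P@M[:3,:3].T+M[:3,3]
def crop(fn,u0,v0,u1,v1,s,out):
    p=cv2.imread('pics/'+fn+'.png')[v0:v1,u0:u1]
    cv2.imwrite('pics/'+out+'.png',cv2.resize(p,None,fx=s,fy=s,interpolation=cv2.INTER_CUBIC))
E
python3 - <<'E'
from h import *
grab('top','t1');grab('side','s1')
a=np.hstack([cv2.imread('pics/t1.png'),cv2.imread('pics/s1.png')])
cv2.imwrite('pics/ts1.png',cv2.resize(a,(800,300),interpolation=cv2.INTER_AREA))
print(telemetry.get_obs())
E
```

```text
{'time_s': 0.1, 'joint_pos': array([ 1.08349406,  0.59204523,  0.04830529,  1.60971771, -0.03332366,
        0.94271104, -0.03370614]), 'dq': array([-0.00054007,  0.00056598,  0.00127795, -0.00392263, -0.00211444,
       -0.00029931,  0.0017322 ]), 'effort': array([ 4.29859181e-03, -5.49995828e+01,  1.55293789e+00, -1.98823124e+01,
        9.69142711e-03,  3.86006548e-03, -1.00948191e-05]), 'ee_pos': array([ 0.2779043 , -0.66879584,  0.23023353]), 'tool_rot': array([ 9.80671243e-01,  1.95659999e-01, -2.51139479e-04, -1.00725361e-03]), 'contact_force': array([ 0.75193807,  0.30421275, -0.97348689]), 'moment': array([ 0.00446377, -0.01440168, -0.04891694]), 'finger_force': 0.0, 'width': 0.08512100765977264}
```

View pics/t1.png

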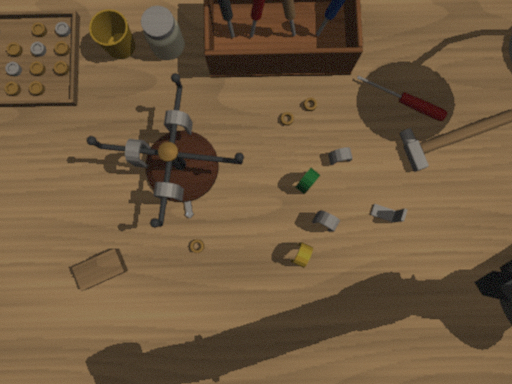

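View pics/s1.png

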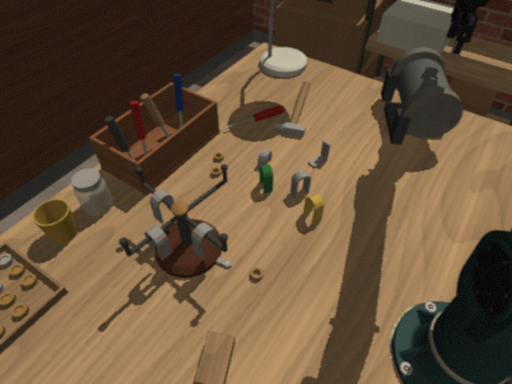

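Top picture: the tree cap is at (168,151), the empty branch runs to its ball at (239,158), and the pointer tip is at (188,212). Bracket candidates in the top picture are:
- grey U at (326,220)
- grey U at (341,156)
- angle bracket at (388,213)
- green U at (308,180)
- yellow U at (303,254)

I'll check the two grey ones by height.

```bash
python3 - <<'E'
from h import *
C=cloud('t1')
for n,(u,v) in dict(a=(326,220),b=(341,156)).items():
    P=C[v-16:v+17,u-18:u+19].reshape(-1,3); hi=P[:,2].max()
    q=P[P[:,2]>hi-0.006]; r=cv2.minAreaRect((q[:,:2]*1000).astype(np.float32)); print(n,hi,r,len(q),q[:,:2].mean(0))
print('cap',pt('t1',168,151),pt('t1',168,151,.152),'ball',pt('t1',239,158),pt('t1',239,158,.165),'ptr',pt('t1',188,212,.026),pt('t1',188,212),pt('t1',186,203))
print('otherballs',[pt('t1',*p) for p in((91,141),(177,78),(158,223))])
S=cloud('s1');print('side grey',S[172:176,298:304,2].max(), pt('s1',301,173))
# base disc
P=C.reshape(-1,3);m=(abs(P[:,2]-.026)<.005)
A=cv2.resize(cv2.imread('pics/t1.png')[130:250,270:420],None,fx=4,fy=4,interpolation=2)
cv2.imwrite('pics/c1.png',A)
E
```

```text
a 0.8518737876834959 ((404.8340759277344, -59.48210525512695), (0.0, 0.0), 0.0) 3 [ 0.40483408 -0.05948211]
b 0.8518737876834959 ((404.8340759277344, -59.48210525512695), (0.0, 0.0), 0.0) 8 [ 0.40483408 -0.05948211]
cap [0.5635 0.0875 0.1515] [0.5634 0.0874 0.152 ] ball [ 0.5442 -0.0347  0.1724] [ 0.5457 -0.0344  0.165 ] ptr [0.4674 0.0741 0.026 ] [0.4686 0.0765 0.0109] [0.4871 0.0807 0.0097]
otherballs [array([0.5787, 0.211 , 0.1723]), array([0.6861, 0.0685, 0.1696]), array([0.4398, 0.1003, 0.168 ])]
side grey 0.07086722282664193 [ 0.443  -0.1967  0.0696]
```

View pics/c1.png

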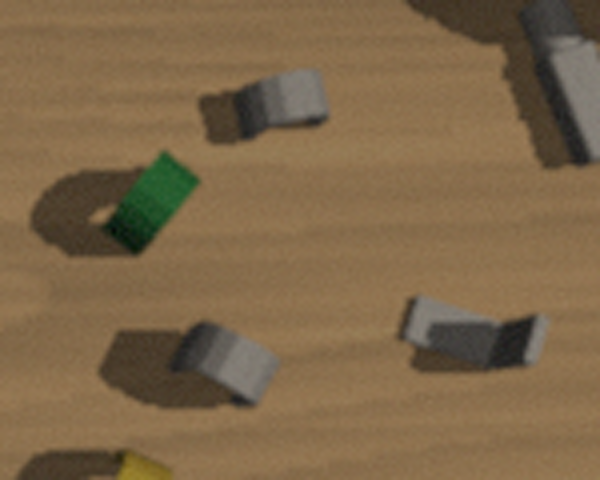

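Crop: the grey U at crop (235,360), top picture (329,220), has its crown at z 0.070, so it is the tall one. The short one is at crop (285,100). The angle bracket is at (470,330), and green and yellow are ignored. Next I'll get the crown pose and the tool poses for turning.

```bash
python3 - <<'E'
from h import *
C=cloud('t1');d=np.load('pics/t1.npz')['d']
for n,(u,v) in dict(a=(329,220),b=(341,156)).items():
    P=C[v-16:v+17,u-18:u+19].reshape(-1,3); P=P[d[v-16:v+17,u-18:u+19].ravel()>0]; hi=np.percentile(P[:,2],99)
    q=P[abs(P[:,2]-hi)<0.006]; print(n,hi,cv2.minAreaRect((q[:,:2]*1000).astype(np.float32)),len(q),q[:,:2].mean(0))
o=telemetry.get_obs();Rm=R.from_quat(o['tool_rot']).as_matrix();print(Rm.round(3))
ax=np.array([.5635,.0875]);b=np.array([.545,-.0345])-ax;p=np.array([.4686,.0765])-ax
print(np.degrees(np.arctan2(b[1],b[0]))%360,np.degrees(np.arctan2(p[1],p[0]))%360,np.hypot(*b),np.hypot(*p))
tgt=np.array([.545,-.0345,.24]);print('tool shift/0.4',(Rm.T@(tgt-o['ee_pos'])/.4).round(3))
E
```

```text
a 0.07199297871833046 ((443.37255859375, -196.29833984375), (30.282129287719727, 23.862211227416992), 60.74371337890625) 188 [ 0.44331657 -0.19611601]
b 0.04453586376314165 ((575.6018676757812, -235.0770263671875), (23.954511642456055, 28.47492790222168), 7.915353298187256) 160 [ 0.57565135 -0.23437736]
[[ 0.923  0.384 -0.001]
 [ 0.384 -0.923  0.002]
 [-0.    -0.002 -1.   ]]
261.3773959120807 186.61173369159442 0.12339469194418372 0.0955353861142561
tool shift/0.4 [ 1.225 -1.208 -0.022]
```

```bash
python3 -m pendant '[[[0.9,-0.89,0,-0.327],[0.9,-0.89,0,-0.327],[0.9,-0.89,0,-0.327],[0.9,-0.89,0,-0.327],[0.9,-0.89,0,-0.327],[0.9,-0.89,0,-0.327],[0.9,-0.89,0,-0.327],[0.9,-0.89,0,-0.327]]]' 0.55
cat > go.py <<'E'
import sys; from h import *
o=telemetry.get_obs();Rm=R.from_quat(o['tool_rot']).as_matrix()
t=np.array([float(a) for a in sys.argv[1:4]]); yd=float(sys.argv[4])
cur=np.degrees(np.arctan2(Rm[1,1],Rm[0,1]))
dy=(yd-cur+90)%180-90
print('t',o['time_s'],'ee',o['ee_pos'].round(4),'yaz',cur.round(2),'tilt',Rm[2,2].round(4),'shift',(Rm.T@(t-o['ee_pos'])/.4).round(4),'yaw',(-dy/180).round(4))
E
python3 go.py .545 -.0345 .22 -8.6
```

```text
time_s: 1.1
ee_pos: [0.4719, -0.2067, 0.2312]
tool_rot: [0.758, 0.652, -0.0, -0.0]
contact_force: [0.3, -1.0, 0.7]
width: 0.0468
finger_force: 0.0
t 1.1 ee [ 0.4719 -0.2067  0.2312] yaz -8.6 tilt -1.0 shift [0.4529 0.1164 0.0279] yaw -0.0
```

```bash
python3 -m pendant '[[[0.25,0.09,-0.05,0],[0.36,0.116,-0.07,0],[0.36,0.116,-0.07,0],[0.36,0.116,-0.07,0],[0.36,0.116,-0.07,0]]]'
python3 - <<'E'
from h import *
grab('wrist','w1')
C=cloud('w1');d=np.load('pics/w1.npz')['d']
m=(d>0)&(np.linalg.norm(C[:,:,:2]-[.545,-.0345],axis=2)<.03)&(C[:,:,2]>.15)&(C[:,:,2]<.185)
v,u=np.nonzero(m)
if len(u): P=C[m];print(len(u),u.mean(),v.mean(),P.mean(0),P.min(0),P.max(0))
E
```

```text
time_s: 1.72
ee_pos: [0.5379, -0.0744, 0.2587]
tool_rot: [0.758, 0.652, -0.001, -0.0]
contact_force: [-0.1, -0.8, 0.7]
width: 0.0468
finger_force: 0.0
275 258.5272727272727 144.35636363636362 [ 0.5469416  -0.0342078   0.16918694] [ 0.53928744 -0.04208401  0.16300314] [ 0.55439928 -0.02687726  0.17321963]
```

View pics/w1.png

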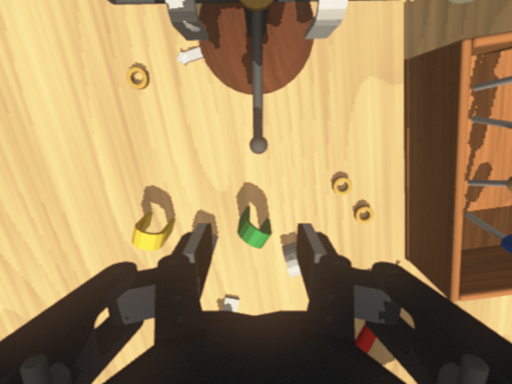

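Wrist picture: the ball is at (258,145), world (0.547, -0.034), between fingers that are still behind it. The pointer is at (190,55).

```bash
python3 - <<'E'
from h import *
print('ptr',[pt('w1',*p) for p in((181,59),(190,55),(198,52))])
E
python3 go.py .547 -.034 .135 -8
```

```text
ptr [array([0.462 , 0.0734, 0.006 ]), array([0.4752, 0.0758, 0.0085]), array([0.486 , 0.0781, 0.0067])]
t 1.775 ee [ 0.5378 -0.0749  0.2586] yaz -8.73 tilt -1.0 shift [0.1051 0.0079 0.3088] yaw -0.0041
```

```bash
python3 -m pendant '[[[0.105,0.008,0,0],[0.105,0.008,0.05,0],[0.105,0.008,0.2,0],[0.105,0.008,0.308,0],[0.105,0.008,0.308,0],[0.105,0.008,0.308,0]]]'
python3 - <<'E'
from h import *
o=telemetry.get_obs();Rm=R.from_quat(o['tool_rot']).as_matrix();e=o['ee_pos']
ax=np.array([.5635,.0875]);print(e)
for k in range(1,9):
    a=262.2-74.9*k/8; x=ax+.124*np.array([np.cos(np.radians(a)),np.sin(np.radians(a))])
    print((Rm.T@(np.r_[x,.135]-e)/.4).round(3),(74.9*k/8/180))
E
```

```text
time_s: 2.52
ee_pos: [0.5491, -0.0329, 0.1371]
tool_rot: [0.759, 0.652, 0.0, 0.001]
contact_force: [-0.4, 0.1, 0.9]
width: 0.0471
finger_force: 0.0
[ 0.5490973  -0.03292834  0.13714455]
[-0.004 -0.056  0.005] 0.052013888888888894
[ 0.008 -0.105  0.005] 0.10402777777777779
[ 0.027 -0.152  0.005] 0.1560416666666667
[ 0.054 -0.195  0.005] 0.20805555555555558
[ 0.087 -0.233  0.005] 0.26006944444444446
[ 0.127 -0.265  0.005] 0.3120833333333334
[ 0.17  -0.29   0.005] 0.3640972222222223
[ 0.218 -0.308  0.005] 0.41611111111111115
```

```bash
python3 -m pendant '[[[-0.004,-0.056,0.005,0.052],[0.008,-0.105,0.005,0.104],[0.027,-0.152,0.005,0.156],[0.054,-0.195,0.005,0.208],[0.087,-0.233,0.005,0.26],[0.127,-0.265,0.005,0.312],[0.17,-0.29,0.005,0.364],[0.218,-0.308,0.005,0.416]]]'
python3 -m pendant '[[[0,0,0,0],[0,0,0,0],[0,0,0,0],[0,0,0,0]]]' 0.1
python3 go.py .4395 .0716 .135 -82.7
```

```text
time_s: 3.52
ee_pos: [0.4408, 0.073, 0.1363]
tool_rot: [0.999, 0.054, 0.002, -0.001]
contact_force: [-0.6, -0.8, -0.4]
width: 0.0472
finger_force: 0.6
time_s: 4.03
ee_pos: [0.4409, 0.0723, 0.1355]
tool_rot: [0.998, 0.057, 0.001, -0.001]
contact_force: [-2.1, 0.6, 9.9]
width: 0.0129
finger_force: 58.2
t 4.025 ee [0.4409 0.0723 0.1355] yaz -83.43 tilt -1.0 shift [-0.0037  0.0014  0.0012] yaw -0.0041
```

```bash
python3 -m pendant '[[[0,0,0,0],[0,0,0,0],[0,0,-0.1,0],[0,0,-0.3,0],[0,0,-0.3,0],[0,0,-0.3,0]]]' 0.75
python3 go.py .4433 -.1963 .18 60.7
python3 - <<'E'
from h import *
grab('top','t2')
crop('t2',80,60,280,210,4,'c2')
print('cap',pt('t2',168,151,.152))
E
```

```text
time_s: 4.78
ee_pos: [0.4405, 0.0726, 0.2554]
tool_rot: [0.998, 0.057, 0.002, -0.0]
contact_force: [-0.3, 0.5, -0.8]
width: 0.0642
finger_force: 0.0
t 4.775 ee [0.4405 0.0726 0.2554] yaz -83.47 tilt -1.0 shift [-0.0704  0.6687  0.1878] yaw 0.1991
cap [0.5634 0.0874 0.152 ]
```

View pics/c2.png

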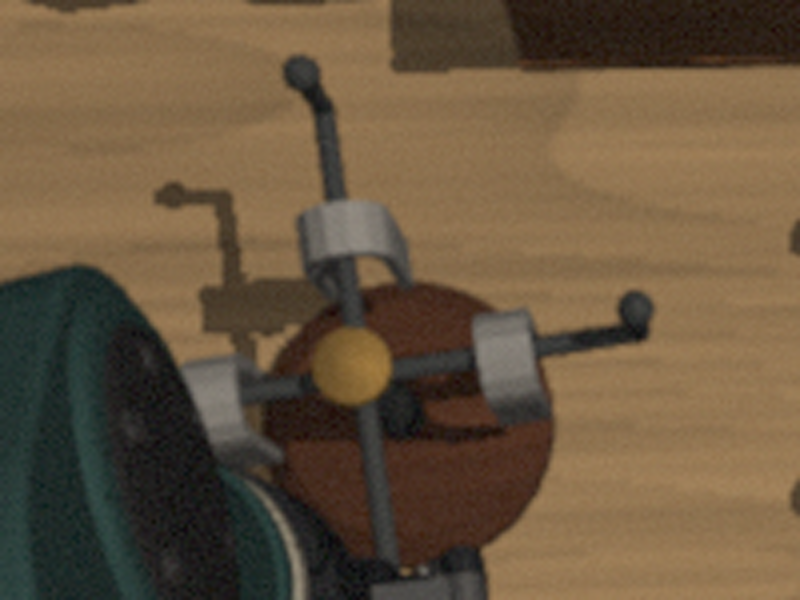

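The empty branch now points along the pointer direction: the cap is at crop (353,365) and the brackets are on the other three branches. The gripper hides the empty branch's tip. Next is the bracket, with one wrist measurement on the way.

```bash
python3 -m pendant '[[[-0.07,0.2,0.02,0.1],[-0.07,0.4,0.04,0.199],[-0.14,0.62,0.04,0.199],[-0.14,0.62,0.04,0.199],[-0.14,0.62,0.04,0.199],[-0.14,0.62,0.04,0.199]]]'
python3 - <<'E'
from h import *
grab('wrist','w2')
C=cloud('w2');d=np.load('pics/w2.npz')['d']
m=(d>0)&(np.linalg.norm(C[:,:,:2]-[.4433,-.1963],axis=2)<.04)&(C[:,:,2]>.064)&(C[:,:,2]<.078)
v,u=np.nonzero(m)
if len(u): P=C[m];print(len(u),u.mean(),v.mean(),P.mean(0),cv2.minAreaRect((P[:,:2]*1000).astype(np.float32)))
E
python3 go.py .4433 -.1963 .04 60.7
```

```text
time_s: 5.58
ee_pos: [0.4111, -0.1799, 0.2367]
tool_rot: [0.967, -0.253, -0.002, 0.0]
contact_force: [0.9, 1.0, 0.7]
width: 0.0636
finger_force: 0.0
536 254.67910447761193 141.30223880597015 [ 0.44113738 -0.19877234  0.06747578] ((441.1341247558594, -197.96762084960938), (29.433597564697266, 23.69229507446289), 60.41340637207031)
t 5.625 ee [ 0.4116 -0.1789  0.2369] yaz -119.2 tilt -1.0 shift [ 0.0919 -0.0008  0.4921] yaw 0.0006
```

View pics/w2.png

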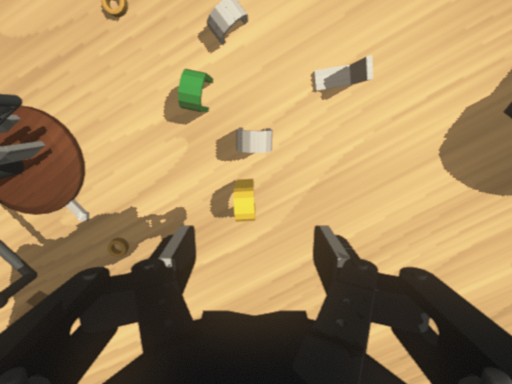

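Wrist picture: the tall grey bracket is at (255,141), yellow is at (245,200), about 70 mm away along tool -x, and green is at (193,90). The fingers will clear all of them.

```bash
python3 go.py .4422 -.1975 .033 60.5
python3 -m pendant '[[[0.045,-0.001,0.1,0],[0.09,0.0,0.25,0],[0.09,0.0,0.4,0],[0.09,0.0,0.508,0],[0.09,0.0,0.508,0],[0.09,0.0,0.508,0]]]'
python3 go.py .4422 -.1975 .033 60.5
```

```text
t 5.625 ee [ 0.4116 -0.1789  0.2369] yaz -119.2 tilt -1.0 shift [0.091  0.0031 0.5096] yaw 0.0017
time_s: 6.38
ee_pos: [0.4444, -0.1968, 0.0358]
tool_rot: [0.968, -0.252, 0.0, -0.0]
contact_force: [0.1, -0.1, -0.0]
width: 0.0638
finger_force: 0.0
t 6.375 ee [ 0.4444 -0.1968  0.0358] yaz -119.16 tilt -1.0 shift [-0.0038  0.0042  0.0069] yaw 0.0019
```

```bash
python3 -m pendant '[[[0,0.004,0.005,0],[0,0.004,0.005,0],[0,0.004,0.005,0],[0,0.004,0.005,0]]]' 0.2
python3 -m pendant '[[[0,0,-0.1,0],[0,0,-0.25,0],[0,0,-0.42,0],[0,0,-0.42,0],[0,0,-0.42,0]]]'
python3 go.py .499 .0792 .2 96.9
python3 - <<'E'
from h import *
grab('side','s3');grab('top','t3')
a=cv2.imread('pics/s3.png')[120:300,100:400];b=cv2.imread('pics/t3.png')[100:260,90:350]
a=cv2.resize(a,(500,300),interpolation=2);b=cv2.resize(b,(488,300),interpolation=2)
cv2.imwrite('pics/c3.png',np.vstack([a,cv2.resize(b,(500,300))]))
E
```

```text
time_s: 6.88
ee_pos: [0.4441, -0.1993, 0.0349]
tool_rot: [0.968, -0.253, 0.002, 0.0]
contact_force: [-0.1, 1.3, 5.2]
width: 0.0406
finger_force: 59.9
time_s: 7.5
ee_pos: [0.4427, -0.1986, 0.2018]
tool_rot: [0.968, -0.252, 0.001, -0.0]
contact_force: [-0.0, 0.0, -1.3]
width: 0.0407
finger_force: 62.0
t 7.5 ee [ 0.4427 -0.1986  0.2018] yaz -119.25 tilt -1.0 shift [-0.2165 -0.6748  0.0048] yaw -0.2008
```

View pics/c3.png

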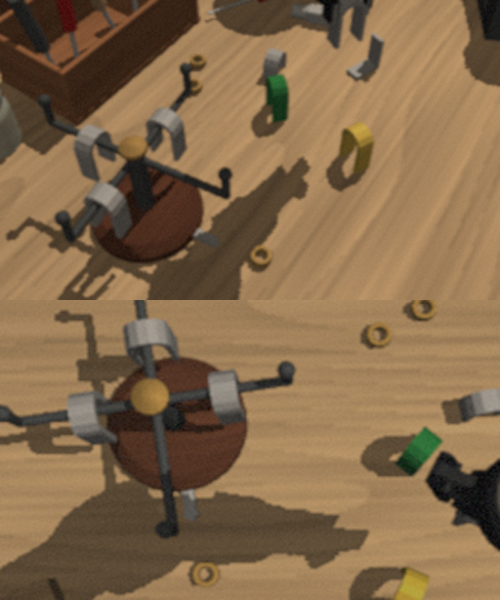

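The bracket is held in the gripper at side crop (345,20). The empty branch points over the pointer, with its ball at lower crop (168,229) and the pointer at (190,200). I'll refine the branch line from this top picture.

```bash
python3 - <<'E'
from h import *
C=cloud('t3');d=np.load('pics/t3.npz')['d']
def near(c,r,z0,z1):
    m=(d>0)&(np.linalg.norm(C[:,:,:2]-c,axis=2)<r)&(C[:,:,2]>z0)&(C[:,:,2]<z1);return C[m]
B=near([.44,.073],.03,.158,.18);print('ball',len(B),B.mean(0),(B.min(0)+B.max(0))/2)
K=near([.5635,.0875],.025,.14,.16);print('cap',len(K),K.mean(0),(K.min(0)+K.max(0))/2)
A=near([.5,.08],.04,.12,.138);print('rod',len(A),A.mean(0));v=cv2.fitLine(A[:,:2].astype(np.float32),cv2.DIST_HUBER,0,.01,.01).ravel();print(v,np.degrees(np.arctan2(v[1],v[0])),'y at x=.499',v[3]+(.499-v[2])*v[1]/v[0])
E
python3 go.py .499 .0792 .24 97.2
```

```text
ball 75 [0.44134509 0.07202434 0.17052474] [0.44154826 0.07254451 0.16991349]
cap 303 [0.56400757 0.08892173 0.14980683] [0.56485768 0.08960671 0.1483706 ]
rod 261 [0.49962666 0.08048572 0.12960062]
[0.9905434  0.13719957 0.49962667 0.08048572] 7.8858294 y at x=.499 0.080398925
t 7.6 ee [ 0.4416 -0.1983  0.1999] yaz -119.26 tilt -1.0 shift [-0.2141 -0.6754 -0.0998] yaw -0.2025
```

```bash
python3 -m pendant '[[[-0.02,-0.08,-0.1,-0.04],[-0.08,-0.22,-0.1,-0.1],[-0.13,-0.38,-0.1,-0.16],[-0.17,-0.52,-0.1,-0.2],[-0.217,-0.675,-0.1,-0.201],[-0.217,-0.675,-0.1,-0.201],[-0.217,-0.675,-0.1,-0.201],[-0.217,-0.675,-0.1,-0.201]]]'
python3 go.py .499 .0792 .2 97
```

```text
time_s: 8.6
ee_pos: [0.4982, 0.0766, 0.2399]
tool_rot: [0.998, 0.059, -0.001, 0.001]
contact_force: [0.3, -0.5, -2.5]
width: 0.0407
finger_force: 62.0
t 8.6 ee [0.4982 0.0766 0.2399] yaz -83.28 tilt -1.0 shift [ 0.0031 -0.0063  0.0999] yaw -0.0016
```

```bash
python3 go.py .4985 .080 .14 97.6; python3 -m pendant '[[[0.002,-0.008,0.0,-0.004],[0.002,-0.008,0.08,-0.004],[0.002,-0.008,0.16,-0.004],[0.002,-0.008,0.25,-0.004],[0.002,-0.008,0.25,-0.004],[0.002,-0.008,0.25,-0.004]]]'
python3 - <<'E'
from h import *
grab('side','s4');crop('s4',100,130,300,280,4,'c4')
E
python3 go.py .4985 .080 .103 97.6
```

```text
t 8.6 ee [0.4982 0.0766 0.2399] yaz -83.28 tilt -1.0 shift [ 0.0025 -0.0086  0.2499] yaw -0.0049
time_s: 9.35
ee_pos: [0.5003, 0.0818, 0.1418]
tool_rot: [0.998, 0.066, 0.001, -0.0]
contact_force: [0.8, 1.9, -1.0]
width: 0.0403
finger_force: 62.0
t 9.4 ee [0.5007 0.082  0.1422] yaz -82.41 tilt -1.0 shift [-0.0064  0.0043  0.0981] yaw -0.0001
```

View pics/c4.png

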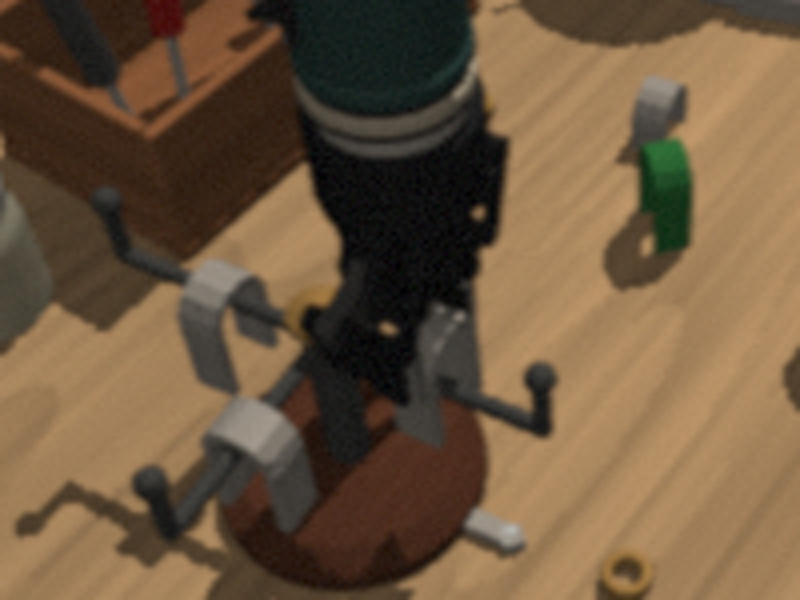

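The crop shows the bracket astride the rod: its near leg is at (425,400) and the rod emerges at (470,390). Now I'll lower it and let go.

```bash
python3 -m pendant '[[[-0.005,0.003,0.04,0],[-0.005,0.003,0.075,0],[-0.005,0.003,0.092,0],[-0.005,0.003,0.097,0],[-0.005,0.003,0.097,0]]]'
```

```text
time_s: 10.02
ee_pos: [0.4979, 0.0807, 0.1022]
tool_rot: [0.998, 0.066, 0.0, -0.0]
contact_force: [-0.0, -0.9, -0.8]
width: 0.0405
finger_force: 62.0
```

```bash
python3 -m pendant '[[[0,0,0.003,0],[0,0,0.005,0],[0,0,0.007,0],[0,0,0.007,0]]]'
```

```text
time_s: 10.52
ee_pos: [0.4981, 0.0808, 0.1007]
tool_rot: [0.998, 0.066, 0.0, -0.0]
contact_force: [-2.6, -0.2, 11.9]
width: 0.0411
finger_force: 63.5
```

Contact at about 12 N, so it is seated. Now I'll release slowly and go up.

```bash
python3 -m pendant '[[[0,0,-0.002,0],[0,0,-0.002,0],[0,0,-0.002,0],[0,0,-0.002,0],[0,0,-0.002,0]]]' 0.8
python3 -m pendant '[[[0,0,-0.03,0],[0,0,-0.08,0],[0,0,-0.16,0],[0,0,-0.28,0],[-0.05,0,-0.38,0],[-0.1,0.2,-0.38,0],[-0.1,0.4,-0.38,0],[-0.1,0.6,-0.38,0]]]'
python3 - <<'E'
from h import *
grab('side','s5');crop('s5',100,130,300,280,4,'c5')
grab('top','t5');C=cloud('t5');d=np.load('pics/t5.npz')['d']
def near(c,r,z0,z1):
    m=(d>0)&(np.linalg.norm(C[:,:,:2]-c,axis=2)<r)&(C[:,:,2]>z0)&(C[:,:,2]<z1);return C[m]
B=near([.44,.073],.035,.158,.18);print('ball',len(B),B.mean(0))
A=near([.5,.08],.025,.129,.142);print('crown',len(A),A.mean(0))
E
```

```text
time_s: 11.15
ee_pos: [0.4976, 0.0807, 0.1]
tool_rot: [0.998, 0.067, -0.0, 0.0]
contact_force: [0.9, -0.2, -0.6]
width: 0.0681
finger_force: 0.0
time_s: 12.15
ee_pos: [0.4833, -0.1098, 0.2533]
tool_rot: [0.998, 0.067, 0.001, -0.0]
contact_force: [1.2, -0.3, 0.7]
width: 0.0684
finger_force: 0.0
ball 74 [0.44121934 0.07195699 0.17099607]
crown 309 [0.49697046 0.08029438 0.13392285]
```

View pics/c5.png

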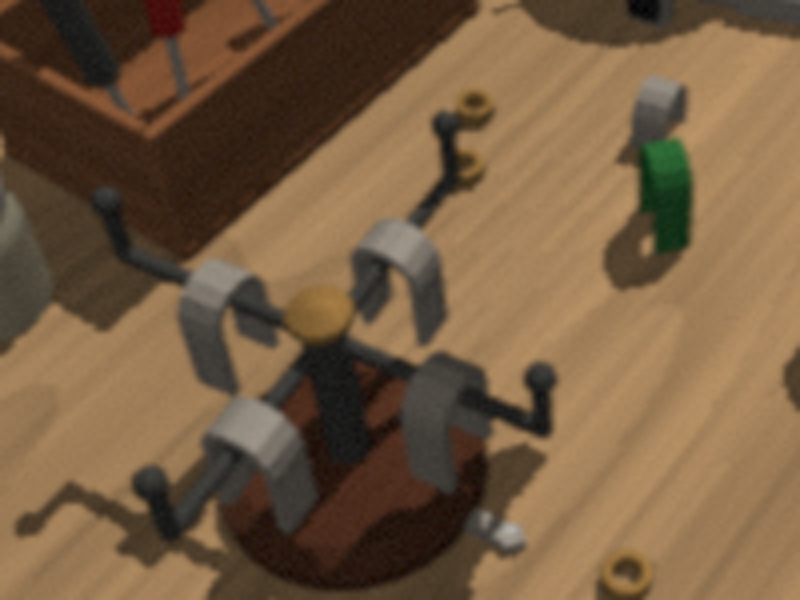

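The crop shows the bracket hanging upright on the branch at (445,410). The branch tip is at (540,375), over the pointer at (497,530), and the gripper is clear.

```bash
python3 -m pendant '[[[0,0,0,0],[0,0,0,0],[0,0,0,0],[0,0,0,0],[0,0,0,0]]]'; python3 -c "
from bench import bot; print(bot.sign_off())"
```

```text
time_s: 12.88
ee_pos: [0.4835, -0.1078, 0.2521]
tool_rot: [0.998, 0.067, -0.0, -0.0]
contact_force: [0.0, 0.7, 0.2]
width: 0.0686
finger_force: 0.0
the job is handed in; nothing more can be done
None
```

I turned the tree so the empty branch lies over the pointer, hung the tall U-bracket astride it and let go with the gripper clear, then handed the job in at about 13 s; sign-off gave no verdict.

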